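# Set the mitre turntable to the red mark

### The arm

A 6-joint arm with a two-finger parallel gripper is mounted at the origin on the work surface. World frame = base frame: x ahead of the robot, y to its left, z up, the work surface at z = 0. Lengths are in m, angles in degrees, forces in N, time in s.
With the tool pointing down it reaches from about 0.4 to 0.825 m from the base axis. Payload 7 kg.
Tool frame: the origin (TCP) lies on the mounting face of the last link; the fingertips stand 173 mm ahead of it and the grasp point (between the pads) lies 155 mm ahead of it (arm.tip_extent is the distance from the TCP to the fingertips, in m); z points along the fingers, y is the line along which they close (so a half turn about z gives the same grasp; the last joint's range is limited). The gripper opens to 85 mm and grips with 20 to 120 N. Pads are 22 mm wide; open, the fingers measure 114 mm over their backs; the gripper's body (76 mm by 85 mm) begins 54 mm behind the grasp point. The pads swing forward as they close: fully open they stand 13 mm farther back than shut.
Start: joints at [79.876, 20.546, 0.682, 0, -70.136, -16.507], TCP at [0.303, 0.603, 0.405] pointing down, gripper open.
Joint ranges: [-176.03, 176.03], [-82.01, 121.73], [-58.28, 71.71], [-173.87, 95.51], [-174.79, -0.11], [-173.66, 173.66]. Speed limits (degrees/s): [136.94, 136.94, 172.46, 180, 180, 180].

### API

Orientations are given as a 3x3 rotation matrix whose columns are the frame's x, y, z axes.
In Python, from cell import arm, vision gives the robot as it stands.
- The arm moves only by the tool move_arm, never from a script. Its argument "rows" is a list of rows, each a list of 5 numbers: the shift along the world's x, y, z in mm, then the turn about the world's z in degrees, then the opening, from 0 (shut) to 1 (fully open). A call has exactly 8 rows; each row shifts and turns the commanded pose from where the row before left it; what a row does not reach is not made up. A row lasts 1/12 s, in which the tool goes at most 41.7 mm and 7.16 degrees, less where a joint would pass 70% of its speed; a pose out of reach is approached as far as the arm can. A call is refused whole if a number of a shift passes 41.7 or a number of a turn 7.16, either way. A call with a gripper value outside its range is refused whole. The fingers move at their own pace and stop on an object; the grip force is fixed at half the most. Time passes only in rows, so rows that do not move let the fingers close, or fill a call up. It gives the time, the measured TCP pose, the force, the opening and the grip force at its end, in the units of the state.
- arm.sense(): the state, without advancing time (a new reading comes with each control period).
- vision.camera(name): name is "scene" or "top" or "wrist"; returns a dict with "color" (384x512x3 uint8, red, green, blue), "depth" (384x512 float32, m along the optical axis (not along the pixel's ray), 0 where there is no reading), "intrinsics" (3x3 intrinsics, pixels), "D" ([k1, k2, p1, p2, k3] as OpenCV has them; the pictures are not rectified), "R" (3x3) and "t" (3): a world point X has camera coordinates R X + t. Camera axes: x right, y down, z forward; pixel columns grow to the right and rows downward; lengths in m; the calibration is good to about 2 mm. A picture is of the moment at which its call begins.
- arm.hand_in(): hands the job in; it is judged then, once.
The state is a dict: "time_s": time; "q": joint angles; "qvel": joint speeds; "joint_efforts": joint torques, N m; "eef_pos": TCP position; "tool_rot": TCP orientation; "ft_force": force on the tool from outside, world axes, zero at the start; "wrist_torque": the same for the moment, N m; "finger_gap": opening from 0.0 (shut) to 1.0 (fully open); "gripper_force": force on a finger pad.
Only numpy, scipy, OpenCV 4.12 (cv2) and the standard library are available. Lean on these libraries where they do the work, as an engineer would, in place of code of your own. Each camera call takes 0.05 s, during which the arm holds its last target. There are 200 camera calls.

### The job

Set the mitre base for the next cut: squeeze its yellow release trigger towards the black grip, swing the turntable arm round until the white needle points to the red tab, and let go so that the latch tooth drops fully home into that notch (the notch is seldom exactly at the middle of the tab: ease the arm a little either way until it clicks in). Leave the glue, the wax tin and the screwdriver where they lie.

Things in the scene. Friction and masses are not known exactly. Their poses are not given: they have to be found in the camera images.
- mitre_base: Grey mitre base screwed to the bench; origin at bench level on the turntable's vertical axis, x along the base's middle, away from the robot. Round, 99 mm radius; ears 330 mm long overall with fence wings up to 68 mm high just beyond the axis; dark rear scale out to 146 mm radius. In its steel front rim (117 mm radius, top 18 mm high) are seven notches 11.6 mm wide, 15 degrees apart.
- turntable: Aluminium turntable, 97 mm radius, top 36 mm high, with saw guides up to 94 mm high 75 mm either side of its axis. Origin on its axis at bench level, x along its needle. Turns 54 degrees either way from the middle. Stiff (about 0.5 N m of rubbing): it stays where it is left and does not centre itself in a notch.
- pointer (a point): Tip of the white needle (5 mm wide) on the far side of the turntable, 125 mm from the axis, 38 mm above the bench, exactly opposite the arm. Its x axis points outward along the needle. It turns with the arm.
- grip (a point): Top centre of the black grip on the end of the turntable's arm, on the robot's side, 208 mm from the axis, 92 mm above the bench. An upright block 22 mm along the arm (outer face 219 mm from the axis), 30 mm across it, standing on the arm from 34 mm up. Its x axis points along the arm towards the axis. The arm is 46 mm wide, its top 34 mm high.
- trigger_pad (a point): Middle of the inner face (towards the axis) of the yellow release trigger, 68 mm high, 175 mm from the axis when home. An upright plate 10 mm thick along the arm, 30 mm across, 45 to 90 mm high on a narrower stem, 12 mm inward of the grip. Both together measure 44 mm along the arm when home, 32.5 mm squeezed: pinch them from above, fingers closing along the arm.
- trigger (a joint): Trigger travel outward to the grip, m: 0 = latch tooth (round nose, 10 mm) home in a notch, arm locked with under 1 mm of play; about 0.0075 = tooth riding on the rim between notches; above 0.0085 = tooth free; 0.0115 = fully squeezed. Spring: 6.4 N at home, 11 N squeezed. Let go between notches, the arm can be pushed by its grip and the tooth snaps into the first notch it meets.
- red_tab: Red disc, 28 mm across, 1.5 mm thick, on the rear scale; origin in its underside, 34 mm high, about 125 mm from the axis. Latched in the wanted notch, the needle points somewhere into this disc: the notched rim sits askew by up to 5 degrees either way, so up to 12 mm beside the disc's centre. Like discs in blue, green and yellow are for other notches, not wanted now.
- glue_mid (a point): Bystander: centre of a white glue bottle, 60 mm in diameter and 160 mm high.
- wax_mid (a point): Bystander: centre of a brass-coloured wax tin, 70 mm in diameter and 45 mm high.
- driver: Bystander: a screwdriver lying on the bench.

How it is judged:
By the outcome, as a careful person would: the job done as asked, in the order asked, and still so for the second after the job is handed in, with the robot touching nothing.
It also fails if it takes over 45 s, if anything falls off the work surface, if the arm or the gripper's body presses on something with over 40 N, if the wrist force passes 120 N, or if a joint passes its speed limit or range.

## Working session

There is one attempt and no reset: what is moved stays moved. The work goes in short steps, Python scripts to look and compute and a tool call to move; the robot and the scene stay as the last step left them, time stands still between calls to the robot, and variables do not carry over. Pictures are saved under pics/ and viewed, at most 10 in all, crops included, and the job is handed in when it is done.

Besides the shell and the picture viewer there is one more tool, called after "Call:" as a command line: name --pt "numbers of a row" for each row, then --argument value for the rest. move_arm: Moves the arm, as the interface text tells. Its arguments: {"type":"object","properties":{"rows":{"type":"array","items":{"type":"array","items":{"type":"number"}}}},"required":["rows"]}

```bash
mkdir -p pics
python3 - <<'E'
from cell import arm, vision
import cv2,numpy as np
s=arm.sense(); print(s['time_s'],s['eef_pos'],np.round(s['tool_rot'],3).tolist(),s['finger_gap'])
for n in ("scene","top"):
    c=vision.camera(n); np.savez(f'{n}0.npz',**c)
    cv2.imwrite(f'pics/{n}0.png',c['color'][:,:,::-1])
    print(n,np.round(c['R'],3).tolist(),np.round(c['t'],3),np.round(c['intrinsics'],1).tolist(),c['D'])
E
```

```text
0.0 [0.30247641 0.60320271 0.40376485] [[0.894, -0.448, -0.001], [-0.448, -0.894, -0.002], [0.0, 0.002, -1.0]] 0.9990749903771315
scene [[0.601, 0.799, -0.005], [0.533, -0.405, -0.743], [-0.595, 0.444, -0.67]] [-0.347 -0.241  1.508] [[370.3, 0.0, 251.6], [0.0, 370.3, 196.6], [0.0, 0.0, 1.0]] [-0.10254466  0.          0.          0.          0.        ]
top [[0.02, -1.0, 0.013], [-0.994, -0.021, -0.104], [0.104, -0.011, -0.995]] [-0.031  0.584  1.066] [[373.4, 0.0, 255.1], [0.0, 373.4, 189.2], [0.0, 0.0, 1.0]] [-0.02125668  0.          0.          0.          0.        ]
```

View pics/top0.png

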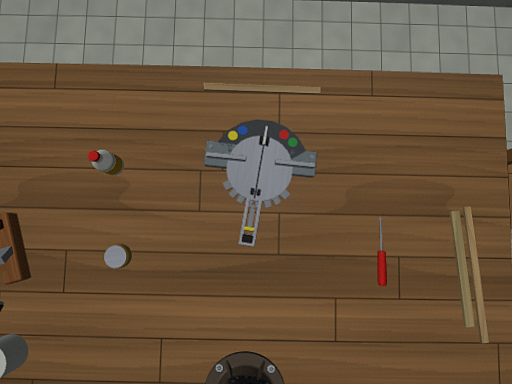

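View pics/scene0.png

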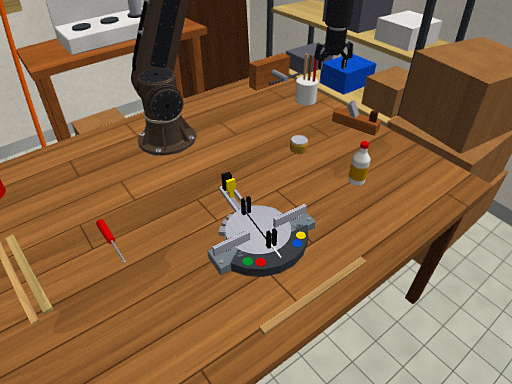

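The top view shows the tabs yellow (233,135), blue (243,130), red (284,134) and green (293,142). The needle tip is near (265,128), the trigger at (249,229) and the grip at (247,239). The bystanders (glue, tin and driver) are well clear.

```bash
cat > h.py <<'E'
import numpy as np,cv2
from scipy.optimize import least_squares
def plane(c,uv,z):
    p=cv2.undistortPoints(np.array([[uv]],float),c['intrinsics'],c['D'])[0,0]
    d=c['R'].T@np.r_[p,1]; o=-c['R'].T@c['t']
    return (o+d*(z-o[2])/d[2])
def blobs(c,lo,hi,roi,amin=8):
    h=cv2.cvtColor(c['color'],cv2.COLOR_RGB2HSV); m=cv2.inRange(h,np.array(lo),np.array(hi))
    k=np.zeros_like(m); x0,y0,x1,y1=roi; k[y0:y1,x0:x1]=m[y0:y1,x0:x1]
    n,l,s,ce=cv2.connectedComponentsWithStats(k)
    return [(np.round(ce[i],1),s[i]) for i in range(1,n) if s[i,4]>=amin]
COL={'red':((0,150,90),(6,255,255)),'yellow':((22,150,100),(33,255,255)),'green':((55,120,60),(85,255,255)),'blue':((105,150,80),(125,255,255)),'black':((0,0,0),(180,255,32))}
E
python3 - <<'E'
from h import *
for n,roi in (("top",(195,110,325,250)),("scene",(200,165,325,280))):
    c=np.load(n+'0.npz')
    for k,(lo,hi) in COL.items():
        for ce,s in blobs(c,lo,hi,roi):
            z=.0355
            print(n,k,ce,s,'z.0355',np.round(plane(c,ce,.0355)[:2],4),'z.091',np.round(plane(c,ce,.091)[:2],4))
c=np.load('top0.npz'); print(cv2.imwrite('pics/crop0.png',cv2.resize(c['color'][110:255,195:325,::-1],None,fx=4,fy=4,interpolation=cv2.INTER_CUBIC)))
E
```

```text
top red [283.5 134.2] [279 130  10   9  70] z.0355 [ 0.7504 -0.0996] z.091 [ 0.736  -0.0948]
top yellow [232.4 135.1] [228 131  10   9  71] z.0355 [0.7441 0.0521] z.091 [0.7301 0.0491]
top yellow [248.6 228.2] [244 226  10   5  36] z.0355 [ 0.4704 -0.002 ] z.091 [ 0.4704 -0.0022]
top green [292.1 141.9] [288 138   9   9  67] z.0355 [ 0.7276 -0.1254] z.091 [ 0.7145 -0.1193]
top blue [242.  129.9] [238 126   9   9  68] z.0355 [0.7605 0.024 ] z.091 [0.7457 0.0225]
top black [260.8 139.4] [260 136   3   8  18] z.0355 [ 0.733  -0.0324] z.091 [ 0.7196 -0.0311]
top black [266.9 140.7] [266 137   3   9  19] z.0355 [ 0.7295 -0.0505] z.091 [ 0.7162 -0.0483]
top black [251.6 190.8] [251 189   3   5  11] z.0355 [ 0.5792 -0.0083] z.091 [ 0.5737 -0.0083]
top black [258.3 192. ] [257 190   3   5  10] z.0355 [ 0.5761 -0.028 ] z.091 [ 0.5707 -0.0269]
top black [246.9 238. ] [242 234  11   9  58] z.0355 [0.4422 0.0023] z.091 [0.4437 0.0018]
scene red [260.2 261.5] [255 258  11   8  71] z.0355 [ 0.751  -0.1019] z.091 [ 0.7848 -0.1291]
scene yellow [230.6 186.6] [226 178  10  20 143] z.0355 [0.4474 0.01
[... 197 characters left out ...]
091 [ 0.764  -0.1538]
scene blue [296.7 242.8] [292 239  10   8  66] z.0355 [0.7611 0.0205] z.091 [ 0.7942 -0.0151]
scene black [225.3 179. ] [222 172  10  19  95] z.0355 [0.4039 0.0188] z.091 [ 0.4619 -0.0168]
scene black [245.7 205.1] [241 196  10  19 121] z.0355 [ 0.5494 -0.0023] z.091 [ 0.5973 -0.0364]
scene black [266.5 237.8] [253 222  18  26  91] z.0355 [ 0.6948 -0.0354] z.091 [ 0.7326 -0.0672]
scene black [273.9 236.6] [272 229   5  17  74] z.0355 [ 0.7041 -0.0157] z.091 [ 0.7412 -0.0489]
scene black [239.  269.1] [231 264  19  11  66] z.0355 [ 0.7371 -0.1621] z.091 [ 0.7719 -0.185 ]
scene black [255.7 271. ] [249 269  15   6  42] z.0355 [ 0.7686 -0.1306] z.091 [ 0.8012 -0.1558]
True
```

View pics/crop0.png

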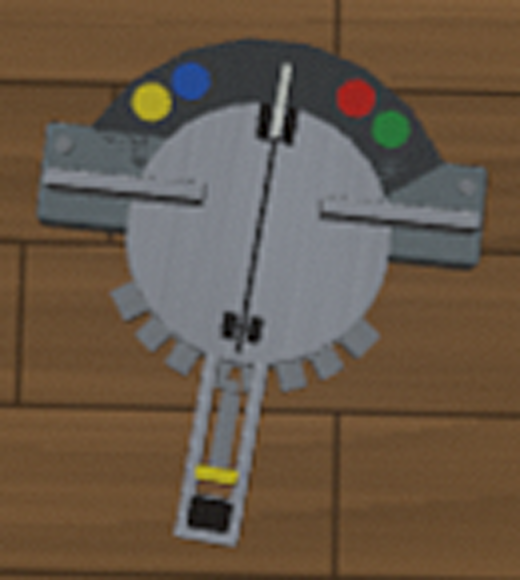

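Run:
```python
from h import *
T=np.load('top0.npz')
tab={'red':(.7507,-.1007),'yellow':(.7445,.0506),'green':(.728,-.127),'blue':(.7608,.0223)}
P=np.array(list(tab.values()))
r=least_squares(lambda c:np.hypot(*(P-c).T)-.125,[.63,-.03]); a=r.x
print('axis',a,'res',r.fun)
az=lambda p:np.degrees(np.arctan2(*(np.array(p)[:2]-a)[::-1]))
for k,v in tab.items(): print(k,az(v))
tip=plane(T,(266.75,126.5),.038); g=plane(T,(246.9,238),.091); y=plane(T,(248.6,228.2),.09)
for n,p in(('tip',tip),('grip',g),('trig',y)): print(n,p,np.hypot(*(p[:2]-a)),az(p))
for q in [(130,302),(153,332),(185,357),(292,375),(325,360),(360,337)]:
    p=plane(T,(195+q[0]/4,110+q[1]/4),.018); print('tooth',np.hypot(*(p[:2]-a)),az(p)-180)
```

```text
axis [ 0.64806142 -0.0301273 ] res [-0.00044004  0.00076683  0.00059657 -0.00066734]
red -34.51181210100033
yellow 39.932198642385835
green -50.470822776328596
blue 24.940039673988966
tip [ 0.77190594 -0.04927033  0.038     ] 0.12531528367605546 -8.786847939653953
grip [0.44365282 0.0018432  0.091     ] 0.2068936583819676 171.11067996558168
trig [ 0.47042259 -0.00221695  0.09      ] 0.17981807575306816 171.0707725313968
tooth 0.10750584506446266 -60.59308163276931
tooth 0.10662571735991233 -45.46067831510189
tooth 0.10635053594517263 -29.178787726518806
tooth 0.10810175262303412 -345.21901266095585
tooth 0.10637673072064173 -330.82925383496956
tooth 0.10807777819396734 -314.1086355816866
```

The axis is at (0.648, -0.030). The arm is at azimuth 171° and looks latched. The red tab is at needle azimuth -34.5°, and the rim teeth put the wanted notch between -37.5° and -39°. I'll approach above the grip now.

Call:
move_arm --pt "9 -37.5 -5 -4.5 1" --pt "9 -37.5 -5 -4.5 1" --pt "9 -37.5 -5 -4.5 1" --pt "9 -37.5 -5 -4.5 1" --pt "9 -37.5 -5 -4.5 1" --pt "9 -37.5 -5 -4.5 1" --pt "9 -37.5 -5 -4.5 1" --pt "9 -37.5 -5 -4.5 1"

```text
time_s: 0.77
eef_pos: [0.3745, 0.3013, 0.3643]
tool_rot: [[0.457, -0.89, -0.0], [-0.89, -0.457, -0.0], [0.0, 0.0, -1.0]]
ft_force: [0.9, 0.6, 0.3]
finger_gap: 1.0
gripper_force: 0.0
```

Call:
move_arm --pt "9 -37.5 -5 -4.5 1" --pt "9 -37.5 -5 -4.5 1" --pt "9 -37.5 -5 -4.5 1" --pt "9 -37.5 -5 -4.5 1" --pt "9 -37.5 -5 -4.5 1" --pt "9 -37.5 -5 -4.5 1" --pt "9 -37.5 -5 -4.5 1" --pt "0 0 0 0 1"

```text
time_s: 1.43
eef_pos: [0.4373, 0.0358, 0.3285]
tool_rot: [[-0.082, -0.997, -0.003], [-0.997, 0.082, -0.001], [0.002, 0.002, -1.0]]
ft_force: [0.5, 0.8, -0.5]
finger_gap: 1.002
gripper_force: 0.0
```

Run:
```python
from cell import arm, vision
from h import *
s=arm.sense(); R=s['tool_rot'];print(s['time_s'],s['eef_pos'],np.round(R,3).tolist(),'yaw y',np.degrees(np.arctan2(R[1][1],R[0][1])))
c=vision.camera('wrist'); np.savez('w1.npz',**c); cv2.imwrite('pics/w1.png',c['color'][:,:,::-1])
```

```text
1.4333 [0.43728409 0.03577716 0.32848297] [[-0.082, -0.997, -0.003], [-0.997, 0.082, -0.001], [0.002, 0.002, -1.0]] yaw y 175.29014165664293
```

View pics/w1.png

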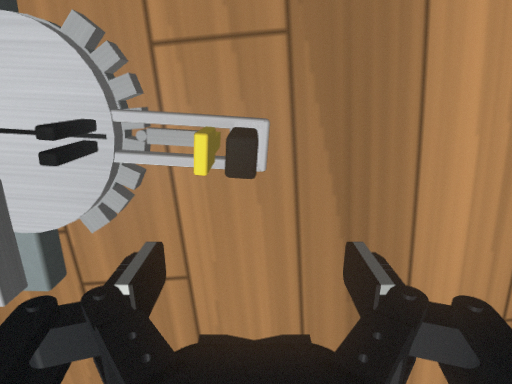

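The wrist view shows the trigger at (205,152), the grip at (243,152) and the latch pin at (141,135), sitting between two rim teeth, so it is latched. I'll refine the position.

Run:
```python
from h import *
c=np.load('w1.npz'); a=np.array([.6481,-.0301])
az=lambda p:np.degrees(np.arctan2(*(p[:2]-a)[::-1]))%360
roi=(180,110,300,200)
for k in('yellow','black'):
    for ce,s in blobs(c,*COL[k],roi,50): print(k,ce,s)
h=cv2.cvtColor(c['color'],cv2.COLOR_RGB2HSV); 
g=(h[:,:,1]<60)&(h[:,:,2]>60); d=c['depth']
# 3D of all pixels, from depth
v,u=np.mgrid[:384,:512]; p=cv2.undistortPoints(np.stack([u,v],-1).reshape(-1,1,2).astype(float),c['intrinsics'],c['D']).reshape(384,512,2)
X=np.dstack([p,np.ones(d.shape)])*d[...,None]; W=(X-c['t'])@c['R']
def st(m,n): 
    q=W[m]; print(n,m.sum(),np.round(np.median(q,0),4),'r,az',np.hypot(*(np.median(q,0)[:2]-a)),az(np.median(q,0)))
ok=np.zeros(d.shape,bool); ok[roi[1]:roi[3],roi[0]:roi[2]]=1; ok&=d>0
st(ok&(W[...,2]>.0895)&(h[:,:,2]<60),'griptop'); m=ok&(W[...,2]>.086)&(h[:,:,1]>150)&(h[:,:,0]>20)&(h[:,:,0]<34); st(m,'yeltop')
rr=np.hypot(W[...,0]-a[0],W[...,1]-a[1]); A=np.degrees(np.arctan2(W[...,1]-a[1],W[...,0]-a[0]))%360
m=(d>0)&(abs(W[...,2]-.018)<.004)&(rr>.108)&(rr<.116)
n,l,s,ce=cv2.connectedComponentsWithStats(m.astype(np.uint8))
for i in range(1,n):
    if s[i,4]>40: 
        q=A[l==i]; print('tooth',s[i,4],np.round([q.min(),q.max(),(q.min()+q.max())/2-180],2))
```

```text
yellow [204.8 149.7] [193 128  27  48 978]
griptop 840 [0.441  0.0006 0.0915] r,az 0.20935355586551538 171.5548714864069
yeltop 631 [ 0.4703 -0.0034  0.0894] r,az 0.17979914229684574 171.46272127879078
tooth 314 [218.97 232.25  45.61]
tooth 233 [204.48 214.31  29.4 ]
tooth 212 [189.36 198.76  14.06]
tooth 47 [174.51 176.78  -4.36]
tooth 170 [164.11 173.85 -11.02]
tooth 165 [144.13 153.65 -31.11]
tooth 158 [129.04 138.99 -45.99]
tooth 188 [111.28 124.13 -62.3 ]
tooth 45 [ 87.93  88.98 -91.55]
```

Call:
move_arm --pt "5 -18 0 -2 1" --pt "5.5 -18 0 -2 1" --pt "0 0 -15 0 1" --pt "0 0 -15 0 1" --pt "0 0 0 0 1" --pt "0 0 0 0 1" --pt "0 0 0 0 1" --pt "0 0 0 0 1"

```text
time_s: 2.15
eef_pos: [0.4484, 0.0055, 0.3006]
tool_rot: [[-0.14, -0.99, 0.001], [-0.99, 0.14, 0.0], [-0.001, -0.001, -1.0]]
ft_force: [0.1, 0.6, -0.4]
finger_gap: 0.997
gripper_force: 0.0
```

Call:
move_arm --pt "0 -5 -5 -0.6 1" --pt "0 0 -10 0 1" --pt "0 0 -12 0 1" --pt "0 0 -12 0 1" --pt "0 0 -12 0 1" --pt "0 0 -12 0 1" --pt "0 0 -12 0 1" --pt "0 0 0 0 1"

```text
time_s: 2.82
eef_pos: [0.4474, -0.0005, 0.223]
tool_rot: [[-0.152, -0.988, -0.003], [-0.988, 0.152, -0.001], [0.001, 0.003, -1.0]]
ft_force: [-0.8, 0.1, -0.6]
finger_gap: 0.997
gripper_force: 0.0
```

Well placed and free of contact; squeeze.

Call:
move_arm --pt "0 0 0 0 0.7" --pt "0 0 0 0 0.5" --pt "0 0 0 0 0.3" --pt "0 0 0 0 0.3" --pt "0 0 0 0 0.3" --pt "0 0 0 0 0.3" --pt "0 0 0 0 0.3" --pt "0 0 0 0 0.3"

```text
time_s: 3.48
eef_pos: [0.4479, -0.0002, 0.2265]
tool_rot: [[-0.151, -0.989, 0.001], [-0.989, 0.151, -0.0], [-0.0, -0.001, -1.0]]
ft_force: [-8.0, 1.7, 19.8]
finger_gap: 0.369
gripper_force: 60.7
```

Run:
```python
import numpy as np
th=np.radians(np.r_[171.5:141.4:-2]); p=202.4*np.c_[np.cos(th),np.sin(th)]
print(np.round(np.diff(p,axis=0),1).tolist(),len(th)-1)
```

```text
[[1.2, 7.0], [1.4, 6.9], [1.6, 6.9], [1.9, 6.8], [2.1, 6.7], [2.4, 6.7], [2.6, 6.6], [2.8, 6.5], [3.0, 6.4], [3.3, 6.3], [3.5, 6.1], [3.7, 6.0], [3.9, 5.9], [4.1, 5.8], [4.3, 5.6]] 15
```

Call:
move_arm --pt "0 0 0.5 0 0.3" --pt "1.2 7.0 0.5 -2 0.3" --pt "1.4 6.9 0 -2 0.3" --pt "1.6 6.9 0 -2 0.3" --pt "1.9 6.8 0 -2 0.3" --pt "2.1 6.7 0 -2 0.3" --pt "0 0 0 0 0.3" --pt "0 0 0 0 0.3"

```text
time_s: 4.15
eef_pos: [0.4563, 0.0348, 0.2266]
tool_rot: [[-0.321, -0.947, 0.001], [-0.947, 0.321, 0.001], [-0.001, -0.0, -1.0]]
ft_force: [-4.3, 5.2, 4.6]
finger_gap: 0.372
gripper_force: 61.1
```

Forces are small, so the arm is swinging. Continue.

Call:
move_arm --pt "2.4 6.7 0 -2 0.3" --pt "2.6 6.6 0 -2 0.3" --pt "2.8 6.5 0 -2 0.3" --pt "3.0 6.4 0 -2 0.3" --pt "3.3 6.3 0 -2 0.3" --pt "3.5 6.1 0 -2 0.3" --pt "3.7 6.0 0 -2 0.3" --pt "0 0 0 0 0.3"

```text
time_s: 4.82
eef_pos: [0.4779, 0.0799, 0.2266]
tool_rot: [[-0.542, -0.841, 0.001], [-0.841, 0.542, 0.001], [-0.001, -0.0, -1.0]]
ft_force: [-3.7, 5.9, 4.3]
finger_gap: 0.368
gripper_force: 61.1
```

Call:
move_arm --pt "3.9 5.9 0 -2 0.3" --pt "4.1 5.8 0 -2 0.3" --pt "4.3 5.6 0 -2 0.3" --pt "0 0 0 0 0.3" --pt "0 0 0 0 0.3" --pt "0 0 0 0 0.3" --pt "0 0 0 0 0.3" --pt "0 0 0 0 0.3"

```text
time_s: 5.48
eef_pos: [0.49, 0.0968, 0.2266]
tool_rot: [[-0.625, -0.78, 0.001], [-0.78, 0.625, 0.002], [-0.002, -0.0, -1.0]]
ft_force: [-2.8, 6.3, 3.1]
finger_gap: 0.371
gripper_force: 61.1
```

```bash
cat > look.py <<'E'
from cell import arm, vision
from h import *
import sys
a=np.array([.6481,-.0301]); n=sys.argv[1]
s=arm.sense(); e=s['eef_pos']; print(s['time_s'],e,'r',np.hypot(*(e[:2]-a)),'az',np.degrees(np.arctan2(e[1]-a[1],e[0]-a[0])),np.round(s['ft_force'],1),s['finger_gap'])
c=vision.camera('wrist'); np.savez(n+'w.npz',**c)
t=vision.camera('top'); np.savez(n+'t.npz',**t)
im=np.vstack([cv2.resize(c['color'],(440,330)),cv2.resize(t['color'][110:255,195:325],(440,270),interpolation=cv2.INTER_CUBIC)])
im=np.hstack([cv2.resize(c['color'],(440,330)),cv2.resize(t['color'][110:255,195:325],(296,330),interpolation=cv2.INTER_CUBIC)])
cv2.imwrite(f'pics/{n}.png',im[:,:,::-1])
E
python3 look.py s1
```

```text
5.4833 [0.49001389 0.09678923 0.22657176] r 0.20271185262766994 az 141.2474179056005 [-2.8  6.3  3.1] 0.371004468459983
```

View pics/s1.png

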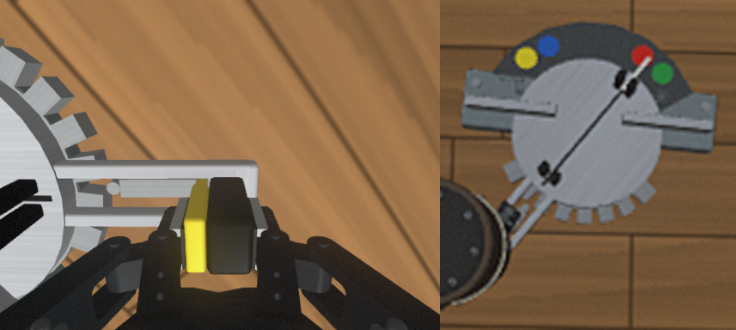

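The trigger is fully squeezed, and the needle lies over the edge of the red disc on the green side (at (645,62) in the composite). This matches the predicted notch, so I'll let go gently.

Call:
move_arm --pt "0 0 0 0 0.42" --pt "0 0 0 0 0.47" --pt "0 0 0 0 0.52" --pt "0 0 0 0 0.57" --pt "0 0 0 0 0.62" --pt "0 0 0 0 0.7" --pt "0 0 0 0 0.8" --pt "0 0 0 0 0.9"

```text
time_s: 6.25
eef_pos: [0.4898, 0.096, 0.226]
tool_rot: [[-0.626, -0.78, 0.0], [-0.78, 0.626, 0.0], [-0.0, -0.0, -1.0]]
ft_force: [0.1, -0.7, 0.1]
finger_gap: 0.897
gripper_force: 0.0
```

Call:
move_arm --pt "0 0 0 0 1" --pt "0 0 0 0 1" --pt "0 0 10 0 1" --pt "0 0 20 0 1" --pt "0 0 20 0 1" --pt "0 0 20 0 1" --pt "0 0 0 0 1" --pt "0 0 0 0 1"

```text
time_s: 6.92
eef_pos: [0.4901, 0.0963, 0.2968]
tool_rot: [[-0.626, -0.78, 0.002], [-0.78, 0.626, 0.002], [-0.003, -0.001, -1.0]]
ft_force: [0.1, -0.5, -0.5]
finger_gap: 1.003
gripper_force: 0.0
```

```bash
python3 look.py s2
cat > trig.py <<'E'
from h import *
import sys
c=np.load(sys.argv[1]+'w.npz'); a=np.array([.6481,-.0301])
d=c['depth'];h=cv2.cvtColor(c['color'],cv2.COLOR_RGB2HSV)
v,u=np.mgrid[:384,:512]; p=cv2.undistortPoints(np.stack([u,v],-1).reshape(-1,1,2).astype(float),c['intrinsics'],c['D']).reshape(384,512,2)
X=np.dstack([p,np.ones(d.shape)])*d[...,None]; W=(X-c['t'])@c['R']
r=np.hypot(W[...,0]-a[0],W[...,1]-a[1]); A=np.degrees(np.arctan2(W[...,1]-a[1],W[...,0]-a[0]))%360
b=(d>0)&(abs(W[...,2]-.091)<.004)&(abs(A-141.5)<45)&(r<.23)&(r>.16)
for n,m in(('yel',b&(h[...,1]>150)&(h[...,0]>20)&(h[...,0]<34)),('blk',b&(h[...,2]<60)&(r>.19))):
    if m.sum(): print(n,m.sum(),'r pct',np.round(np.percentile(r[m],[3,50,97]),4),'az',np.median(A[m]))
m=(d>0)&(abs(W[...,2]-.018)<.004)&(r>.108)&(r<.116)
n,l,s,ce=cv2.connectedComponentsWithStats(m.astype(np.uint8))
for i in range(1,n):
    if s[i,4]>60: print('tooth',s[i,4],np.round([A[l==i].min(),A[l==i].max()],2))
E
python3 trig.py s2; echo; cp w1.npz w1w.npz; sed 's/141.5/171.5/' trig.py | python3 - w1
```

```text
6.9167 [0.49006202 0.09629299 0.29683053] r 0.20236400802054896 az 141.3484602958262 [ 0.1 -0.5 -0.5] 1.002764303253724
yel 711 r pct [0.1756 0.1803 0.1849] az 141.42523173462806
blk 1168 r pct [0.1978 0.2084 0.2176] az 142.4801614363902
tooth 254 [219.01 228.76]
tooth 288 [204.33 214.39]
tooth 280 [188.99 199.01]
tooth 264 [174.22 184.11]
tooth 214 [159.26 168.48]
tooth 195 [133.27 143.47]
tooth 225 [111.58 123.71]

yel 621 r pct [0.175  0.1799 0.1844] az 171.52588066871655
blk 868 r pct [0.1976 0.2096 0.2171] az 171.59864207505615
tooth 314 [218.97 232.25]
tooth 233 [204.48 214.31]
tooth 212 [189.36 198.76]
tooth 170 [164.11 173.85]
tooth 165 [144.13 153.65]
tooth 158 [129.04 138.99]
tooth 188 [111.28 124.13]
```

View pics/s2.png

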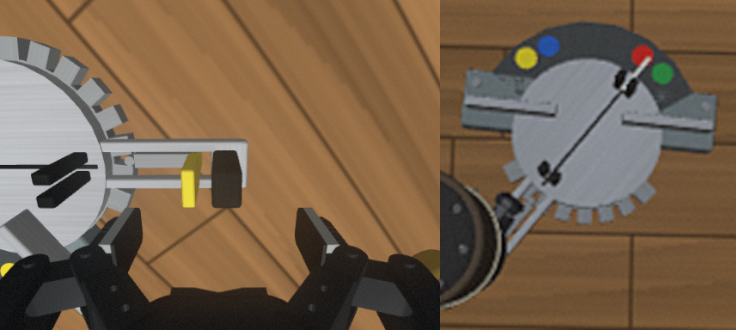

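The trigger-to-grip span is 42.0 mm, against 42.1 mm when it was latched at the start, and riding on the rim would read about 34.5 mm. The arm has turned 30.1°, which is two notches. I'll average a few frames as a check before handing in.

Run:
```python
from cell import arm,vision
import numpy as np,subprocess
for i in range(4):
    np.savez('fw.npz',**vision.camera('wrist')); print(subprocess.run(['python3','trig.py','f'],capture_output=True,text=True).stdout.split('tooth')[0])
```

```text
yel 718 r pct [0.1756 0.1803 0.1848] az 141.44747042884117
blk 1173 r pct [0.1979 0.2078 0.2175] az 142.45804343804542

yel 717 r pct [0.1757 0.1803 0.1849] az 141.43754020469208
blk 1172 r pct [0.1979 0.2078 0.2176] az 142.54794013571546

yel 716 r pct [0.1756 0.1803 0.1849] az 141.4393344411033
blk 1177 r pct [0.1979 0.2078 0.2175] az 142.54609422238806

yel 715 r pct [0.1756 0.1803 0.1849] az 141.4965070431946
blk 1173 r pct [0.1979 0.2079 0.2175] az 142.5499671643782
```

The gap from trigger to grip is 13.0 mm, against 13.2 mm when latched at the start, so the tooth is home. The fingers are clear.

```bash
python3 -c "
from cell import arm
print(arm.hand_in())"
```

```text
the job is handed in; nothing more can be done
None
```

I squeezed the trigger, swung the arm two notches (30°) so the needle points into the red tab, and let go; by camera the latch tooth is home (I did not nudge-test it), the robot is clear, and the job is handed in.

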